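# Find the loose jack bolt and hold its nut cap open

### The job

Trip the tooling plate's interlock: push its sprung plunger all the way down and let it spring back. Then tap the three bolt heads from above until you find the loose one, which sinks under the tap, grip the tab of that bolt's own hinged cap (the one right behind it) and lift the cap at least 40 degrees open. Finish while still holding the cap open with the gripper, without opening the caps of the tight bolts or shifting the other things on the bench.

Things in the scene. Friction and masses are not known exactly. Their poses are not given: they have to be found in the camera images.
- plate: fixed aluminium plate 155 x 270 x 12 mm, origin on the table under its middle; +x away from the robot at yaw 0, +y left. Stations at plate y = +85 (1), 0 (2), -85 mm (3): each a 38 mm square boss (top 46 mm up) at x = -45 mm with an upright hex bolt, and right behind it, x = 2 to 72 mm, a nut housing (50 mm wide, top 46 mm up) under that bolt's hinged cap
- bolt_1 (a joint): how far the bolt of the left (+y) station has sunk, m: 0 as it stands at first, all three alike. Tight: stays within about 1 mm when pushed. Loose (one of the three, not known beforehand and not visible): gives way at about 2.5 N, sinks 8 mm to its stop and stays down
- bolt_1_top (a point): centre of the top of that bolt's hex head (25 mm across, 14 mm thick, its top at 74 mm above the table before tapping)
- cap_1: hinged steel cap of the left (+y) station, 68 x 52 x 6 mm, 140 g; origin on its hinge line at the far (+x) edge, 49 mm above the table, plate x = 70 mm; level and aligned with the plate when shut; hinge along its y axis; the near edge lifts (positive turn about y, up to 1.2 rad = 69 degrees); falls shut if let go
- cap_1_tab (a point): point to grip on the upright tab at the near edge of that cap: tab 12 mm along x, 14 mm along y (pinch across y, parallel to the hinge, so the tab can turn between the pads), from 52 to 86 mm above the table; this point is 78 mm above the table, 62 mm in front of the hinge line and 29 mm above it when shut
- bolt_2 (a joint): how far the bolt of the middle station has sunk, m: 0 as it stands at first, all three alike. Tight: stays within about 1 mm when pushed. Loose (one of the three, not known beforehand and not visible): gives way at about 2.5 N, sinks 8 mm to its stop and stays down
- bolt_2_top (a point): centre of the top of that bolt's hex head (25 mm across, 14 mm thick, its top at 74 mm above the table before tapping)
- cap_2: hinged steel cap of the middle station, 68 x 52 x 6 mm, 140 g; origin on its hinge line at the far (+x) edge, 49 mm above the table, plate x = 70 mm; level and aligned with the plate when shut; hinge along its y axis; the near edge lifts (positive turn about y, up to 1.2 rad = 69 degrees); falls shut if let go
- cap_2_tab (a point): point to grip on the upright tab at the near edge of that cap: tab 12 mm along x, 14 mm along y (pinch across y, parallel to the hinge, so the tab can turn between the pads), from 52 to 86 mm above the table; this point is 78 mm above the table, 62 mm in front of the hinge line and 29 mm above it when shut
- bolt_3 (a joint): how far the bolt of the right (-y) station has sunk, m: 0 as it stands at first, all three alike. Tight: stays within about 1 mm when pushed. Loose (one of the three, not known beforehand and not visible): gives way at about 2.5 N, sinks 8 mm to its stop and stays down
- bolt_3_top (a point): centre of the top of that bolt's hex head (25 mm across, 14 mm thick, its top at 74 mm above the table before tapping)
- cap_3: hinged steel cap of the right (-y) station, 68 x 52 x 6 mm, 140 g; origin on its hinge line at the far (+x) edge, 49 mm above the table, plate x = 70 mm; level and aligned with the plate when shut; hinge along its y axis; the near edge lifts (positive turn about y, up to 1.2 rad = 69 degrees); falls shut if let go
- cap_3_tab (a point): point to grip on the upright tab at the near edge of that cap: tab 12 mm along x, 14 mm along y (pinch across y, parallel to the hinge, so the tab can turn between the pads), from 52 to 86 mm above the table; this point is 78 mm above the table, 62 mm in front of the hinge line and 29 mm above it when shut
- interlock: fixed grey interlock box, 70 x 80 x 46 mm with a 36 mm collar to 51 mm height; origin under its centre; stands to the left or the right of the plate
- plunger (a joint): travel of the interlock's sprung plunger, m: 0 up, 0.016 fully down; about 3 N to start, 9 N at the bottom; springs back when released
- plunger_top (a point): centre of the plunger's round steel head (28 mm across), 80 mm above the table when up
- parts_bin: bystander: blue open parts bin with sleeves, 120 x 80 x 60 mm, origin under its centre, on the other side of the plate from the interlock
- sleeve_a: bystander: aluminium sleeve, 18 mm across, 26 mm tall, standing on the plate between the left and middle nut housings, origin under its centre
- sleeve_b: bystander: the same, between the middle and right bosses
- screwdriver: bystander: screwdriver lying nearer the robot, on its left
- water: bystander: clear bottle, 66 mm across, 200 mm tall, beyond the plate
- carton: bystander: cardboard box, 70 x 120 x 60 mm, beyond the plate
- grease: bystander: white jar with black cap, 52 mm across, 75 mm tall, nearer the robot, on its right
Not all that is in view belongs to the job. What is meant by the interlock is not orange or turquoise, and is the larger of those in its own colour.

How it is judged:
On the way, in this order (a step that is already met when the one before it is completed fails the run):
1. the interlock plunger is pushed fully down (more than 14 of its 16 mm) (value of joint plunger above 0.014 m), for 0.05 s.
2. the plunger is back up (within 4 mm) and the loose bolt has been tapped and has sunk more than 5 mm (value of joint plunger below 0.004 m and value of joint any of bolt_1, bolt_2, bolt_3 above 0.005 m), for 0.1 s.
3. the cap behind the sunk bolt is lifted more than 0.6 rad (34 degrees) and held by the fingers (((value of joint bolt_1 above 0.005 m and angle between cap_1's own z axis and vertical above 0.6 rad and contact force between the fingers and cap_1 above 0.2 N) or (value of joint bolt_2 above 0.005 m and angle between cap_2's own z axis and vertical above 0.6 rad and contact force between the fingers and cap_2 above 0.2 N) or (value of joint bolt_3 above 0.005 m and angle between cap_3's own z axis and vertical above 0.6 rad and contact force between the fingers and cap_3 above 0.2 N))), for 0.2 s.
At the end, for the whole second after the job is handed in: The loose bolt is sunk more than 5 mm, the cap right behind it stands still, more than 0.6 rad (34 degrees) open, carried by the fingers (contact more than 0.2 N); the two other caps are shut (within 0.15 rad) and the plunger is back up (within 4 mm) (((value of joint bolt_1 above 0.005 m and angle between cap_1's own z axis and vertical above 0.6 rad and contact force between the fingers and cap_1 above 0.2 N and angle between each of cap_2, cap_3's own z axis and vertical below 0.15 rad and angular speed of cap_1 below 0.3 rad/s) or (value of joint bolt_2 above 0.005 m and angle between cap_2's own z axis and vertical above 0.6 rad and contact force between the fingers and cap_2 above 0.2 N and angle between each of cap_1, cap_3's own z axis and vertical below 0.15 rad and angular speed of cap_2 below 0.3 rad/s) or (value of joint bolt_3 above 0.005 m and angle between cap_3's own z axis and vertical above 0.6 rad and contact force between the fingers and cap_3 above 0.2 N and angle between each of cap_1, cap_2's own z axis and vertical below 0.15 rad and angular speed of cap_3 below 0.3 rad/s)) and value of joint plunger below 0.004 m); the arm keeps its last pose, push and grip.
It fails at once if the cap of a bolt that has not sunk is lifted more than 0.25 rad ((angle between cap_1's own z axis and vertical above 0.25 rad and value of joint bolt_1 below 0.004 m) or (angle between cap_2's own z axis and vertical above 0.25 rad and value of joint bolt_2 below 0.004 m) or (angle between cap_3's own z axis and vertical above 0.25 rad and value of joint bolt_3 below 0.004 m)).
It fails at once if a bystander is moved more than 30 mm (distance of any of parts_bin, sleeve_a, sleeve_b, screwdriver, water, carton, grease from where it was at the start of the episode above 0.03 m).
It also fails if it takes over 48 s, if anything falls off the work surface, if the arm or the gripper's body presses on something with over 40 N, if the wrist force passes 120 N, or if a joint passes its speed limit or range.

### The arm

A 6-joint arm with a two-finger parallel gripper is mounted at the origin on the work surface. World frame = base frame: x ahead of the robot, y to its left, z up, the work surface at z = 0. Lengths are in m, angles in rad, forces in N, time in s.
With the tool pointing down it reaches from about 0.35 to 0.95 m from the base axis. Payload 17.4 kg.
Tool frame: the origin (TCP) lies on the centre line of the jaws, within the pads' length; the fingertips stand 8 mm ahead of it and the grasp point (between the pads) lies 11 mm behind it; x points along the fingers, y is the direction in which the jaws open and shut, and the axes are right-handed (so a half turn about x gives the same grasp; the last joint's range is limited). The gripper opens to 93 mm and grips with 3 to 60 N. Pads are 15 mm wide; open, the fingers measure 128 mm over their backs; the gripper's body (75 mm by 188 mm) begins 65 mm behind the grasp point.
Start: joints at [1.17, 0.116, 1.442, -0, 1.584, -0.038], TCP at [0.24, 0.631, 0.227] pointing down, gripper open.
Joint ranges: [-2.83, 2.83], [-0.83, 2.19], [0.07, 2.5], [-1.14, 4.28], [0.01, 3], [-2.97, 2.97]. Speed limits (rad/s): [1.89, 1.89, 2.22, 3.14, 3.14, 3.14].

### API

Orientations are given as a rotation vector (axis times angle).
In Python, from rig import arm, capture gives the robot as it stands. The module is installed in compiled form; this text tells all that it offers.
- The arm moves only by the tool servo_tool, never from a script. Its argument "motion" is one flat list of numbers, 5 for each row, row after row: the shift along the tool's x, y, z in cm, then the turn about the tool's x in degrees, then the opening, from 0 (shut) to 1 (fully open). A call has exactly 5 rows; each row shifts and turns the commanded pose from where the row before left it, along the tool's axes as they then stand; what a row does not reach is not made up. A row lasts 1/10 s, in which the tool goes at most 50 mm and 8.59 degrees, less where a joint would pass 70% of its speed; a pose out of reach is approached as far as the arm can. A call is refused whole if a number of a shift passes 5 or a number of a turn 8.59, either way. A call with a gripper value outside its range is refused whole. The fingers move at their own pace and stop on an object; the grip force is fixed at half the most. Time passes only in rows, so rows that do not move let the fingers close, or fill a call up. It gives the time, the measured TCP pose, the force and the opening at its end, in the units of the state.
- arm.get_obs(): the state, without advancing time (a new reading comes with each control period).
- capture(name): name is "scene" or "top" or "wrist"; returns a dict with "img" (384x512x3 uint8, red, green, blue), "fovy" (degrees; the focal length in pixels is half the picture's height over the tangent of half this angle, whatever the lens; pixels are square), "cx", "cy" (the principal point, pixels), "pose" (4x4, takes a point from camera to world coordinates). Camera axes: x right, y down, z forward; pixel columns grow to the right and rows downward; lengths in m; the calibration is good to about 2 mm. A picture is of the moment at which its call begins. There is no depth.
- arm.sign_off(): hands the job in, once; it reports no verdict.
The state is a dict: "t": time; "joints": joint angles; "joint_velocities": joint speeds; "joint_efforts": joint torques, N m; "position": TCP position; "eef_rot": TCP orientation; "wrist_force": force on the tool from outside, world axes, zero at the start; "ft_torque": the same for the moment, N m; "gripper_width": finger opening in m.
Only numpy, scipy, OpenCV 4.12 (cv2) and the standard library are available. Lean on these libraries where they do the work, as an engineer would, in place of code of your own. Each camera call takes 0.05 s, during which the arm holds its last target.

## Working session

There is one attempt and no reset: what is moved stays moved. The work goes in short steps, Python scripts to look and compute and a tool call to move; the robot and the scene stay as the last step left them, time stands still between calls to the robot, and variables do not carry over. Pictures are saved under pics/ and viewed, and the job is handed in when it is done.

Besides the shell and the picture viewer there is one more tool, called after ">>>" in YAML: its name, and indented under it one key for each argument. servo_tool: Moves the arm, as the interface text tells. Its arguments: {"type":"object","properties":{"motion":{"type":"array","items":{"type":"number"}}},"required":["motion"]}

```bash
mkdir -p pics
cat > h.py <<'E'
import numpy as np, cv2
from rig import arm, capture
def snap(n,f):
    c=capture(n); cv2.imwrite(f'pics/{f}.png',c['img'][:,:,::-1]); np.save(f'pics/{f}.npy',c,allow_pickle=True); return c
def load(f): return np.load(f'pics/{f}.npy',allow_pickle=True).item()
def ray(c,u,v):
    f=c['img'].shape[0]/2/np.tan(np.radians(c['fovy'])/2); d=np.array([(u-c['cx'])/f,(v-c['cy'])/f,1]); T=c['pose']
    return T[:3,3],T[:3,:3]@d
def onz(c,u,v,z):
    o,d=ray(c,u,v); return o+d*(z-o[2])/d[2]
def tri(obs):
    A=np.zeros((3,3));b=np.zeros(3)
    for c,u,v in obs:
        o,d=ray(c,u,v); d=d/np.linalg.norm(d); P=np.eye(3)-np.outer(d,d); A+=P;b+=P@o
    p=np.linalg.solve(A,b); return p,[np.linalg.norm((np.eye(3)-np.outer(d/np.linalg.norm(d),d/np.linalg.norm(d)))@(p-o)) for o,d in [ray(*x) for x in obs]]
def proj(c,p):
    T=np.linalg.inv(c['pose']); q=T[:3,:3]@np.array(p)+T[:3,3]; f=c['img'].shape[0]/2/np.tan(np.radians(c['fovy'])/2)
    return c['cx']+f*q[0]/q[2], c['cy']+f*q[1]/q[2]
E
python3 - <<'E'
from h import *
np.set_printoptions(precision=4,suppress=True)
for n in ['scene','top','wrist']:
    c=snap(n,n+'0'); print(n,c['fovy'],c['cx'],c['cy'],c['pose'])
print(arm.get_obs())
E
```

```text
scene 50.04169305476562 259.78676280952646 185.33466130770674 [[ 0.08    0.6812 -0.7277  1.2551]
 [ 0.9968 -0.0509  0.062  -0.0172]
 [ 0.0052 -0.7303 -0.6831  0.7393]
 [ 0.      0.      0.      1.    ]]
top 42.262939429944005 251.87691593673253 193.8816225515992 [[-0.0295 -0.9814  0.1897  0.2835]
 [-0.9995  0.0262 -0.0202  0.0445]
 [ 0.0149 -0.1902 -0.9816  1.4464]
 [ 0.      0.      0.      1.    ]]
wrist 60.295773291685116 259.22874533952034 193.4855006780715 [[ 0.356   0.8927  0.2763  0.1624]
 [ 0.9345 -0.3395 -0.107   0.6595]
 [-0.0018  0.2963 -0.9551  0.3836]
 [ 0.      0.      0.      1.    ]]
{'t': 0.15, 'joints': array([ 1.1702,  0.1164,  1.4421,  0.    ,  1.584 , -0.0378]), 'joint_velocities': array([-0.0008, -0.0032, -0.0011, -0.0007, -0.001 ,  0.0003]), 'joint_efforts': array([  0.0014, -72.1759, -62.2952,   0.0781,   0.0224,  -0.0001]), 'position': array([0.2395, 0.631 , 0.2261]), 'eef_rot': array([ 0.284 ,  1.5522, -0.2853]), 'wrist_force': array([-0.6563,  0.2575, -0.4719]), 'ft_torque': array([ 0.0524, -0.0151,  0.0371]), 'gripper_width': 0.09268721029641404}
```

View pics/scene0.png

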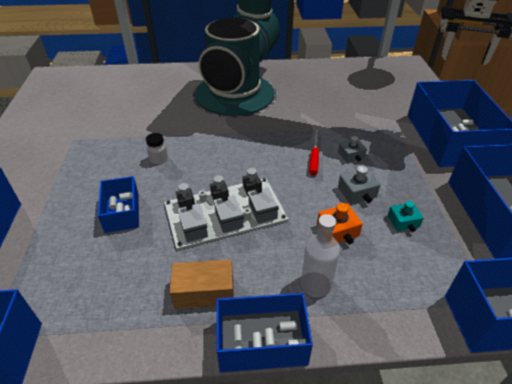

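View pics/top0.png

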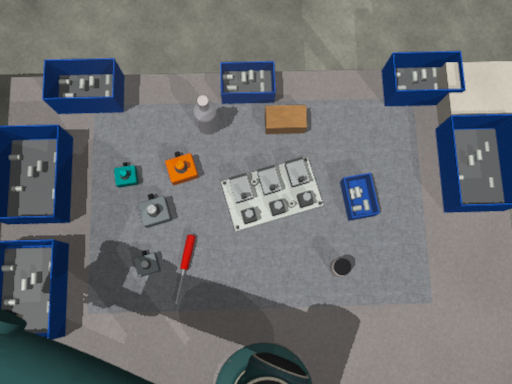

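View pics/wrist0.png

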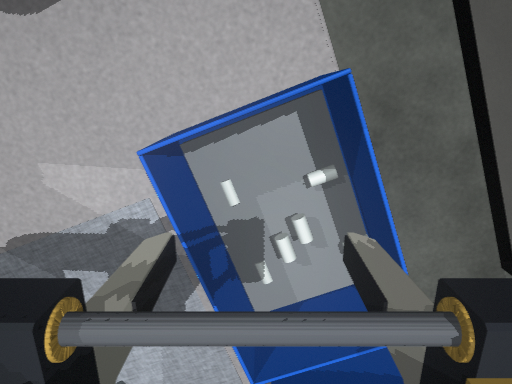

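The scene camera looks back at the robot. There are four plunger boxes:

| Box | Scene px | Top px |
|---|---|---|
| orange | (340,220) | (181,168) |
| turquoise | (405,215) | (125,175) |
| grey, larger | (360,183) | (154,211) |
| grey, smaller | (353,150) | (146,263) |

The one meant should be the larger grey box at top (154,211). I'll confirm that in a crop.

Run:
```python
from h import *
a=load('top0')['img'][140:290,90:340,::-1]; cv2.imwrite('pics/ct.png',cv2.resize(a,None,fx=3.2,fy=3.2,interpolation=cv2.INTER_CUBIC))
a=load('scene0')['img'][130:255,300:430,::-1]; cv2.imwrite('pics/cs1.png',cv2.resize(a,None,fx=4.5,fy=4.5,interpolation=cv2.INTER_CUBIC))
a=load('scene0')['img'][160:250,155:295,::-1]; cv2.imwrite('pics/cs2.png',cv2.resize(a,None,fx=5,fy=5,interpolation=cv2.INTER_CUBIC))
```

```text
(no output)
```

View pics/ct.png

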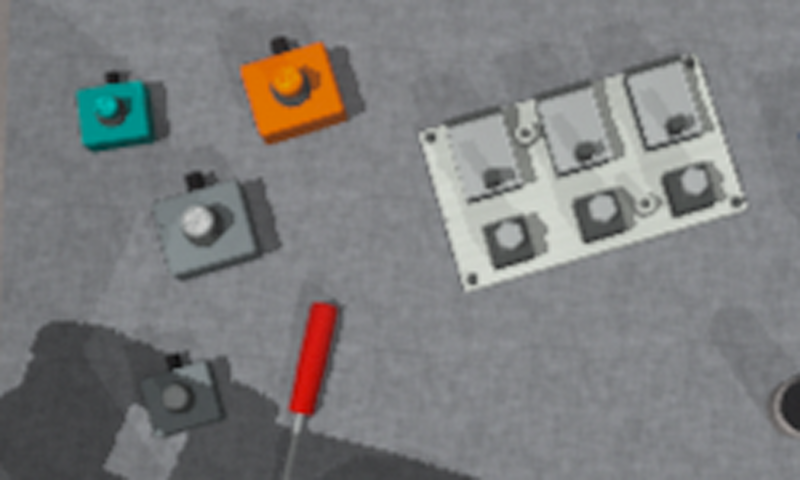

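View pics/cs1.png

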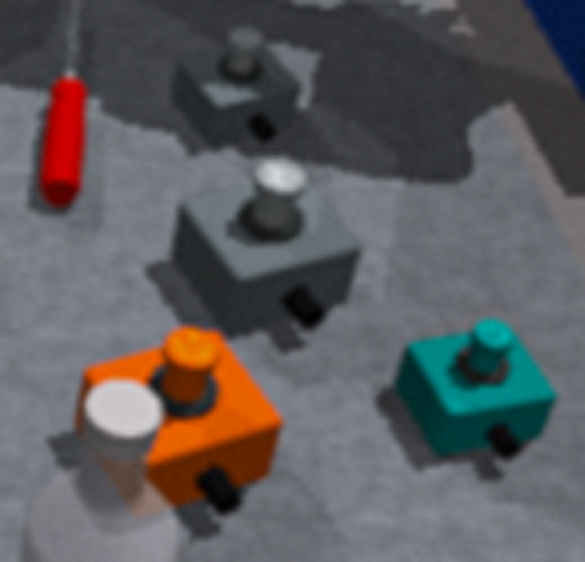

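View pics/cs2.png

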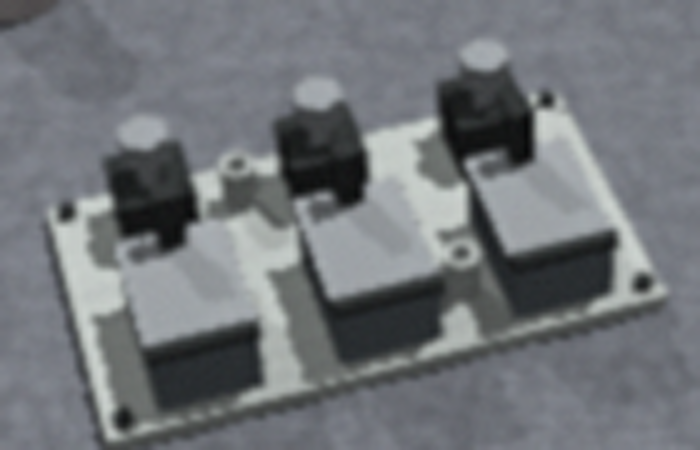

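Confirmed: in the crops the grey box at top (154,211) is clearly larger than the grey one in the shadow, and it has the bright steel head. The plate's bolts are in the near row and the caps behind it. Next I measure by triangulation.

Run:
```python
from h import *
np.set_printoptions(precision=4,suppress=True)
t=load('top0');s=load('scene0')
T=lambda x,y:((x+.5)/3.2-.5+90,(y+.5)/3.2-.5+140)
S1=lambda x,y:((x+.5)/4.5-.5+300,(y+.5)/4.5-.5+130)
S2=lambda x,y:((x+.5)/5-.5+155,(y+.5)/5-.5+160)
pts={'pl':(T(198,220),S1(279,178)),'b1':(T(510,236),S2(485,56)),'b2':(T(602,210),S2(318,94)),'b3':(T(693,183),S2(145,133))}
R={}
for k,(a,b) in pts.items():
    p,e=tri([(t,*a),(s,*b)]); R[k]=p; print(k,p,e, onz(t,*a,.074 if k!='pl' else .08),onz(s,*b,.074 if k!='pl' else .08))
d=R['b1']-R['b3']; print(np.linalg.norm(d),np.degrees(np.arctan2(-d[0],d[1])))
# plate corners z=.012 from top
C=[onz(t,*T(*q),.012) for q in [(420,131),(695,57),(745,207),(467,291)]]
print(np.array(C)); c=np.mean(C,0);print(c)
for q in [(420,131),(695,57),(745,207),(467,291)]: pass
for i in range(4): 
    e=C[(i+1)%4]-C[i]; print(np.linalg.norm(e),np.degrees(np.arctan2(e[1],e[0])))
```

```text
pl [0.5139 0.2963 0.0803] [np.float64(1.7922815777752603e-05), np.float64(1.7922815777689163e-05)] [0.5139 0.2963 0.08  ] [0.5136 0.2964 0.08  ]
b1 [0.4934 0.0265 0.0745] [np.float64(0.0006607917669491834), np.float64(0.0006607917669491839)] [0.4934 0.0259 0.074 ] [0.4928 0.0272 0.074 ]
b2 [ 0.5143 -0.0551  0.0737] [np.float64(0.0002771228656233841), np.float64(0.0002771228656234066)] [ 0.5142 -0.0554  0.074 ] [ 0.5146 -0.0548  0.074 ]
b3 [ 0.5361 -0.1364  0.0741] [np.float64(5.6164630624152995e-05), np.float64(5.616463062416138e-05)] [ 0.5361 -0.1364  0.074 ] [ 0.536  -0.1363  0.074 ]
0.16842710472178762 14.707976439346112
[[ 0.6031  0.1053  0.012 ]
 [ 0.6671 -0.1525  0.012 ]
 [ 0.5239 -0.1913  0.012 ]
 [ 0.4536  0.0654  0.012 ]]
[ 0.5619 -0.0433  0.012 ]
0.2656386841339928 -76.0518293001393
0.1483734980568317 -164.8623869057207
0.2661047809043303 105.31620223915714
0.1547179972800047 14.944287896917169
```

```bash
cat >> h.py <<'E'
from scipy.spatial.transform import Rotation as Ro
def plan(target,yawy=None):
    o=arm.get_obs(); R=Ro.from_rotvec(o['eef_rot']).as_matrix()
    print('t',o['t'],'pos',o['position'].round(4),'F',o['wrist_force'].round(2),'w',round(o['gripper_width'],4),'j',o['joints'].round(2))
    ang=lambda v:np.degrees(np.arctan2(v[1],v[0]))
    print('x',R[:,0].round(3),'y',R[:,1].round(3),'z',R[:,2].round(3),'yang',ang(R[:,1]))
    print('tool shift cm now', (R.T@(np.array(target)-o['position'])*100).round(2))
    if yawy is not None:
        # turn about tool x (down): +turn => tool y angle decreases
        for a in(yawy,yawy+180):
            d=(ang(R[:,1])-a+180)%360-180; R2=R@Ro.from_euler('x',d,degrees=True).as_matrix()
            print('turn',round(d,2),'shift after turn',(R2.T@(np.array(target)-o['position'])*100).round(2),'yang',ang(R2[:,1]))
E
python3 - <<'E'
from h import *
plan([.514,.296,.12],104.7)
t=load('top0');s=load('scene0')
print(onz(t,203,101,.2),onz(s,327,221,.2))
E
```

```text
t 0.15 pos [0.2395 0.631  0.2261] F [-0.66  0.26 -0.47] w 0.0927 j [ 1.17  0.12  1.44  0.    1.58 -0.04]
x [-0.    -0.001 -1.   ] y [ 0.355  0.935 -0.001] z [ 0.935 -0.355 -0.   ] yang 69.21279357019147
tool shift cm now [ 10.62 -21.56  37.55]
turn -35.49 shift after turn [ 10.62 -39.36  18.06] yang 104.70000857371684
turn 144.51 shift after turn [ 10.62  39.36 -18.06] yang -75.2999914262832
[0.77821919 0.14086977 0.2       ] [0.78098705 0.14220482 0.2       ]
```

>>> servo_tool:
  motion: [0, -2.15, 3.75, 0, 0, 0, -2.15, 3.75, 0, 0, 0, -2.15, 3.75, 0, 0, 0, -2.15, 3.75, 0, 0, 0, -2.15, 3.75, 0, 0]

```text
t: 0.65
position: [0.3775, 0.4625, 0.2265]
eef_rot: [0.284, 1.552, -0.285]
wrist_force: [0.7, 0.7, 0.5]
gripper_width: 0.0577
```

>>> servo_tool:
  motion: [0, -2.15, 3.75, 0, 0, 0, -2.15, 3.75, 0, 0, 0, -2.15, 3.75, 0, 0, 0, -2.15, 3.75, 0, 0, 0, -2.15, 3.75, 0, 0]

```text
t: 1.15
position: [0.5146, 0.2954, 0.2266]
eef_rot: [0.285, 1.552, -0.285]
wrist_force: [-0.5, 0.9, -0.2]
gripper_width: 0.0175
```

>>> servo_tool:
  motion: [1.8, 0, 0, -7.1, 0, 1.8, 0, 0, -7.1, 0, 1.8, 0, 0, -7.1, 0, 1.8, 0, 0, -7.1, 0, 1.8, 0, 0, -7.1, 0]

```text
t: 1.65
position: [0.5137, 0.2968, 0.1357]
eef_rot: [-0.206, 1.561, 0.205]
wrist_force: [0.5, -0.1, 0.6]
gripper_width: 0.0004
```

Run:
```python
from h import *
plan([.514,.2963,.088],104.7)
snap('wrist','w1')
```

```text
t 1.65 pos [0.5137 0.2968 0.1357] F [ 0.53 -0.1   0.63] w 0.0004 j [ 0.48 -0.02  1.73  0.    1.43 -1.35]
x [-0. -0. -1.] y [-0.259  0.966 -0.   ] z [ 0.966  0.259 -0.   ] yang 105.00016691807328
tool shift cm now [ 4.77 -0.06  0.01]
turn 0.3 shift after turn [ 4.77 -0.06  0.01] yang 104.70000001542006
turn -179.7 shift after turn [ 4.77  0.06 -0.01] yang -75.29999998457994
```

View pics/w1.png

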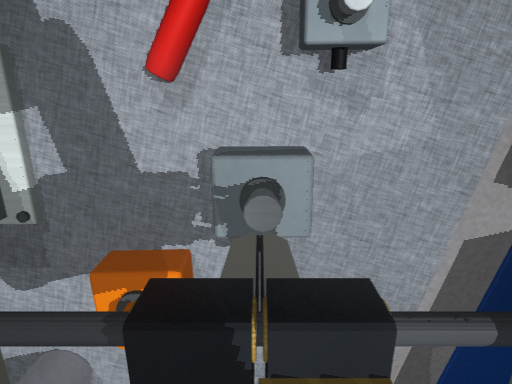

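The wrist view shows the shut fingertips at about (262,236) and the plunger head at (263,211). I'll cross-check that against the projection.

Run:
```python
from h import *
w=load('w1'); print(proj(w,[.5139,.2963,.0803]), onz(w,263,211,.08))
print(tri([(w,263,211),(load('top0'),151.7,208.4)]))
```

```text
(np.float64(260.160175656091), np.float64(216.89115453612814)) [0.50932756 0.29709555 0.08      ]
(array([0.51773453, 0.29984858, 0.05657296]), [np.float64(0.0002977966059755754), np.float64(0.00029779660597541646)])
```

Run:
```python
from h import *
w=load('w1'); a=w['img'][140:260,190:340,::-1].copy()
a=cv2.resize(a,None,fx=5,fy=5,interpolation=cv2.INTER_CUBIC)
for p,col in (((.5139,.2963,.0803),(0,0,255)),):
    pts=np.array([proj(w,[p[0]+.014*np.cos(q),p[1]+.014*np.sin(q),p[2]]) for q in np.linspace(0,6.28,40)])
    cv2.polylines(a,[((pts+.5-[190,140])*5).astype(int)],True,col,1)
cv2.imwrite('pics/cw1.png',a); print(w['pose'][:3,3])
```

```text
[0.43403286 0.27452615 0.29329625]
```

View pics/cw1.png

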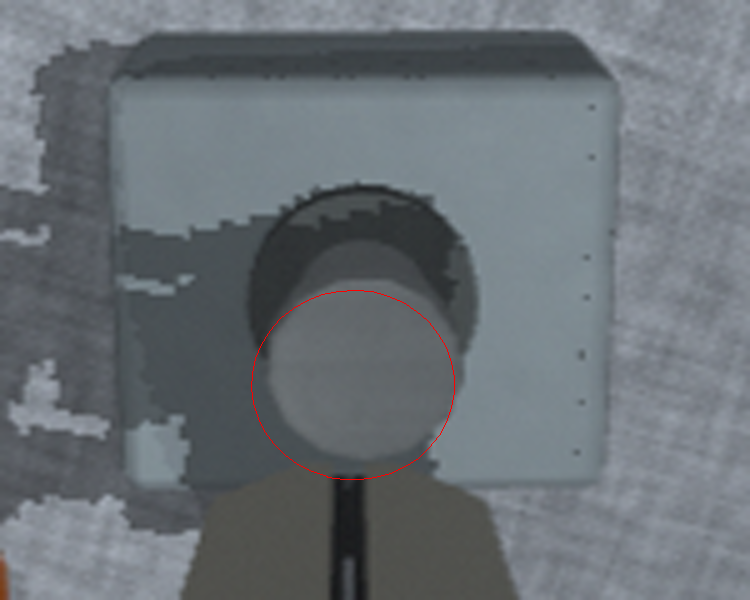

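The head centre is within 2 mm of the prediction, so I press here.

>>> servo_tool:
  motion: [2, 0, 0, 0, 0, 2, 0, 0, 0, 0, 0.9, 0, 0, 0, 0, 0.4, 0, 0, 0, 0, 0.4, 0, 0, 0, 0]

```text
t: 2.2
position: [0.514, 0.2971, 0.0805]
eef_rot: [-0.201, 1.561, 0.201]
wrist_force: [-4.3, -2.7, 6.5]
gripper_width: 0.0005
```

>>> servo_tool:
  motion: [0.3, 0, 0, 0, 0, 0.2, 0, 0, 0, 0, 0.15, 0, 0, 0, 0, 0, 0, 0, 0, 0, 0, 0, 0, 0, 0]

```text
t: 2.7
position: [0.5141, 0.2971, 0.0746]
eef_rot: [-0.201, 1.561, 0.201]
wrist_force: [-5.4, -3.3, 7.0]
gripper_width: 0.0002
```

>>> servo_tool:
  motion: [0.2, 0, 0, 0, 0, 0.2, 0, 0, 0, 0, 0.1, 0, 0, 0, 0, 0, 0, 0, 0, 0, 0, 0, 0, 0, 0]

```text
t: 3.2
position: [0.5143, 0.2973, 0.072]
eef_rot: [-0.201, 1.56, 0.202]
wrist_force: [-15.7, -9.2, 30.8]
gripper_width: 0.0001
```

The force jumped to 31 N with TCP z at 72 mm, so the plunger is on its stop. I retract and go to bolt 1.

>>> servo_tool:
  motion: [-1, 0, 0, 0, 0, -2, 0, 0, 0, 0, -3, 0, 0, 0, 0, -2, 0, 0, 0, 0, 0, 0, 0, 0, 0]

```text
t: 3.7
position: [0.5152, 0.2977, 0.1523]
eef_rot: [-0.199, 1.556, 0.203]
wrist_force: [0.1, 0.4, 0.1]
gripper_width: 0.0007
```

Run:
```python
from h import *
plan([.4934,.0265,.092],104.7)
```

```text
t 3.7 pos [0.5152 0.2977 0.1523] F [0.11 0.37 0.11] w 0.0007 j [ 0.48 -0.03  1.71 -0.    1.45 -1.35]
x [ 0.005  0.003 -1.   ] y [-0.253  0.967  0.001] z [0.967 0.253 0.006] yang 104.68383494189892
tool shift cm now [  5.94 -25.69  -9.01]
turn -0.02 shift after turn [  5.94 -25.69  -9.02] yang 104.69999975581712
turn 179.98 shift after turn [ 5.94 25.69  9.02] yang -75.30000024418288
```

>>> servo_tool:
  motion: [0, -4.28, -1.5, 0, 0, 0, -4.28, -1.5, 0, 0, 0, -4.28, -1.5, 0, 0, 0, -4.28, -1.5, 0, 0, 0, -4.28, -1.5, 0, 0]

```text
t: 4.2
position: [0.4952, 0.0693, 0.1478]
eef_rot: [-0.202, 1.561, 0.201]
wrist_force: [1.1, -0.4, 0.3]
gripper_width: 0.0007
```

>>> servo_tool:
  motion: [0, -4.28, -1.5, 0, 0, 2, 0, 0, 0, 0, 2, 0, 0, 0, 0, 1.5, 0, 0, 0, 0, 0, 0, 0, 0, 0]

```text
t: 4.7
position: [0.491, 0.0258, 0.0909]
eef_rot: [-0.201, 1.565, 0.202]
wrist_force: [-0.4, 0.1, 1.1]
gripper_width: 0.0003
```

Run:
```python
from h import *
plan([.4934,.0265,.082],104.7)
w=snap('wrist','w2')
print(proj(w,[.4934,.0265,.074]),proj(w,[.4934+.053*np.cos(.2566),.0265+.053*np.sin(.2566),.086]))
```

```text
t 4.7 pos [0.491  0.0258 0.0909] F [-0.43  0.05  1.11] w 0.0003 j [ 0.   -0.22  1.99  0.    1.38 -1.83]
x [-0.003  0.    -1.   ] y [-0.254  0.967  0.001] z [ 0.967  0.254 -0.003] yang 104.70916537648264
tool shift cm now [0.89 0.   0.25]
turn 0.01 shift after turn [0.89 0.   0.25] yang 104.70000003915352
turn -179.99 shift after turn [ 0.89 -0.   -0.25] yang -75.29999996084648
(np.float64(261.2963195726934), np.float64(244.97008725033885)) (np.float64(261.34546506350017), np.float64(335.3385573819339))
```

View pics/w2.png

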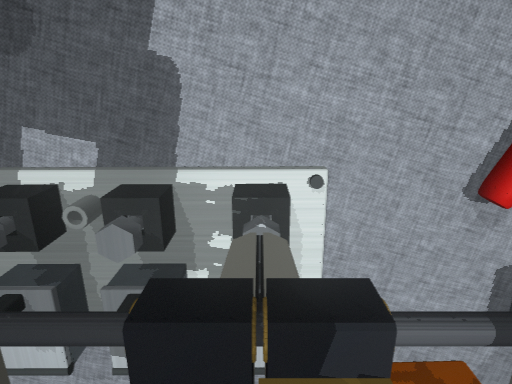

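The shut fingertips are over bolt 1's head at about (261,228). Now I tap it.

>>> servo_tool:
  motion: [0.4, 0, 0.2, 0, 0, 0.4, 0, 0, 0, 0, 0.3, 0, 0, 0, 0, 0.2, 0, 0, 0, 0, 0, 0, 0, 0, 0]

```text
t: 5.25
position: [0.494, 0.0263, 0.0801]
eef_rot: [-0.202, 1.561, 0.202]
wrist_force: [0.1, 0.3, 0.9]
gripper_width: 0.0006
```

>>> servo_tool:
  motion: [0.2, 0, 0, 0, 0, 0.2, 0, 0, 0, 0, 0, 0, 0, 0, 0, 0, 0, 0, 0, 0, 0, 0, 0, 0, 0]

```text
t: 5.75
position: [0.4939, 0.0262, 0.076]
eef_rot: [-0.202, 1.562, 0.202]
wrist_force: [-0.3, 0.2, -0.1]
gripper_width: 0.0003
```

There's no force with the tip at 68 mm, so bolt 1 has either sunk or been missed. I go on to its stop at 66 mm.

>>> servo_tool:
  motion: [0.2, 0, 0, 0, 0, 0.2, 0, 0, 0, 0, 0, 0, 0, 0, 0, 0, 0, 0, 0, 0, 0, 0, 0, 0, 0]

```text
t: 6.25
position: [0.4942, 0.0262, 0.0736]
eef_rot: [-0.202, 1.561, 0.201]
wrist_force: [-9.8, -1.2, 19.4]
gripper_width: 0.0004
```

Run:
```python
from h import *
plan([.4934,.0265,.082],104.7)
w=snap('scene','s2')
a=w['img'][130:250,150:310,::-1]; cv2.imwrite('pics/cs3.png',cv2.resize(a,None,fx=5,fy=5,interpolation=cv2.INTER_CUBIC))
```

```text
t 6.25 pos [0.4942 0.0262 0.0736] F [-9.84 -1.2  19.41] w 0.0004 j [ 0.   -0.2   2.   -0.    1.34 -1.83]
x [ 0.001 -0.    -1.   ] y [-0.254  0.967 -0.   ] z [0.967 0.254 0.001] yang 104.7138255257299
tool shift cm now [-0.84  0.05 -0.07]
turn 0.01 shift after turn [-0.84  0.05 -0.07] yang 104.70000000170751
turn -179.99 shift after turn [-0.84 -0.05  0.07] yang -75.29999999829252
```

View pics/cs3.png

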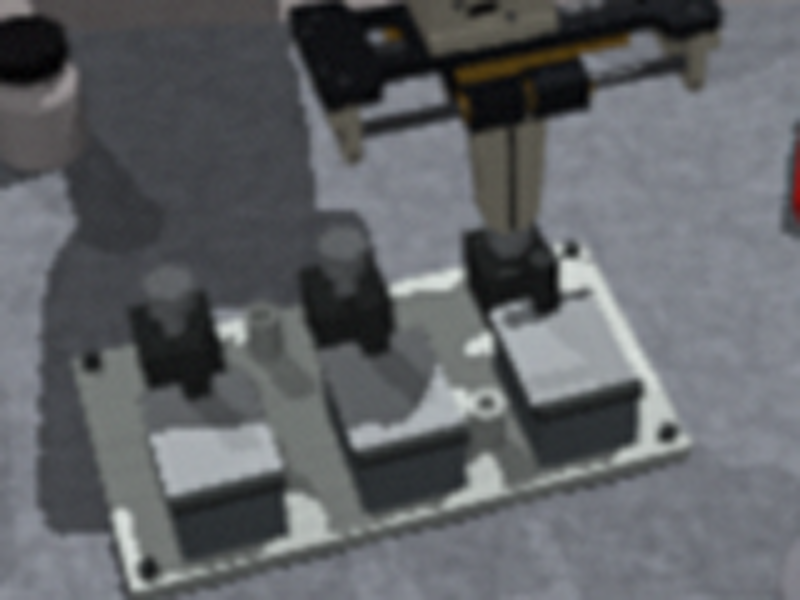

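The tip stopped firmly at about 65.6 mm with 19 N, which matches an 8 mm sink, so bolt 1 is the loose one. I back off, opening the gripper, and check the bolt and its tab.

>>> servo_tool:
  motion: [-2, 0, 0, 0, 0, -2, 0, 0, 0, 0.2, -2.5, 0, -1, 0, 0.4, -2.5, 0, -2, 0, 0.4, 0, 0, -2, 0, 0.4]

```text
t: 6.8
position: [0.4461, 0.0134, 0.1652]
eef_rot: [-0.202, 1.558, 0.201]
wrist_force: [-0.1, -1.4, -1.6]
gripper_width: 0.028
```

Run:
```python
from h import *
plan([.4934+.053*np.cos(.2566),.0265+.053*np.sin(.2566),.1],104.7)
w=snap('scene','s3')
a=w['img'][150:250,170:310,::-1]; cv2.imwrite('pics/cs4.png',cv2.resize(a,None,fx=5,fy=5,interpolation=cv2.INTER_CUBIC))
w=snap('wrist','w3')
w=snap('top','t3')
a=w['img'][140:250,210:340,::-1]; cv2.imwrite('pics/ct4.png',cv2.resize(a,None,fx=5,fy=5,interpolation=cv2.INTER_CUBIC))
```

```text
t 6.8 pos [0.4461 0.0134 0.1652] F [-0.08 -1.35 -1.62] w 0.028 j [-0.03 -0.38  1.99 -0.    1.53 -1.85]
x [ 0.004 -0.    -1.   ] y [-0.254  0.967 -0.001] z [0.967 0.254 0.004] yang 104.72366265355257
tool shift cm now [ 6.56  0.07 10.18]
turn 0.02 shift after turn [ 6.56  0.07 10.18] yang 104.70000014767872
turn -179.98 shift after turn [  6.56  -0.07 -10.18] yang -75.29999985232129
```

View pics/cs4.png

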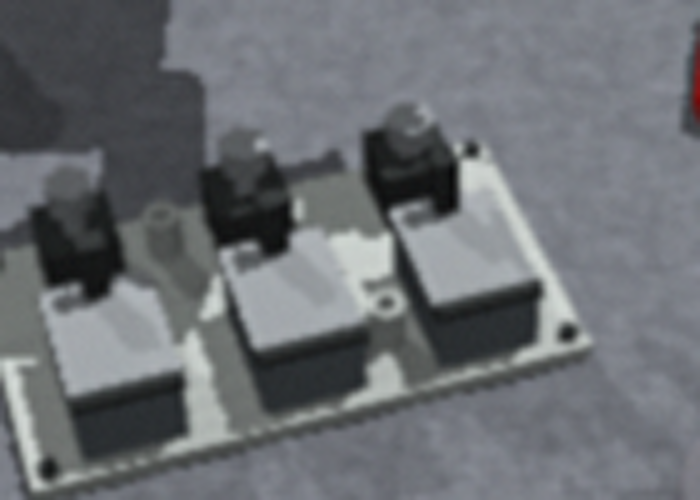

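View pics/w3.png

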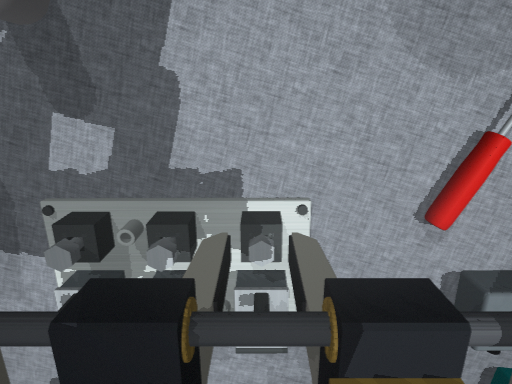

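View pics/ct4.png

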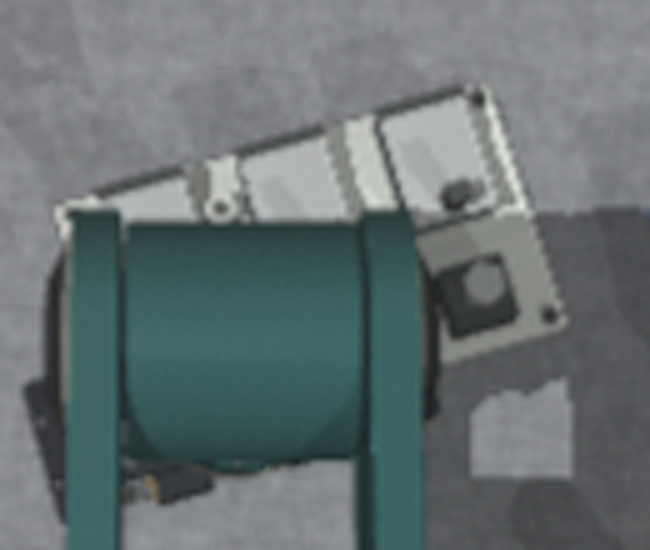

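Run:
```python
from h import *
c,s=np.cos(.2566),np.sin(.2566)
tab=np.array([.4934+.053*c,.0265+.053*s]); print(tab)
def box(ctr,z,f,ox,oy,k,name):
    w=load(f); a=w['img'][oy:oy+110,ox:ox+150,::-1]; a=cv2.resize(a,None,fx=k,fy=k,interpolation=cv2.INTER_CUBIC)
    for zz in z:
        P=[proj(w,[ctr[0]+dx*c-dy*s,ctr[1]+dx*s+dy*c,zz]) for dx,dy in((-.006,-.007),(.006,-.007),(.006,.007),(-.006,.007))]
        cv2.polylines(a,[((np.array(P)+.5-[ox,oy])*k).round().astype(int)],True,(0,0,255) if zz>.06 else (0,255,0),1)
    return a
A=[box(tab,(.086,.052),f,ox,oy,5,f)for f,ox,oy in(('w3',185,230),('scene0',180,140),('top0',190,150))]
for i,a in enumerate(A): cv2.imwrite(f'pics/bx{i}.png',a)
cv2.imwrite('pics/bx.png',cv2.resize(np.vstack([np.hstack(A[:2]),np.hstack([A[2],A[2]*0])]),(780,572)))
```

```text
[0.5446647  0.03995105]
```

View pics/bx.png

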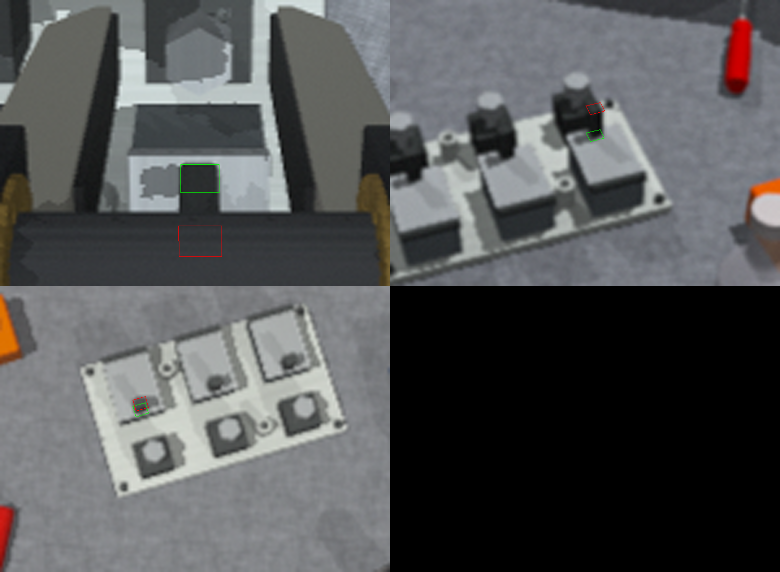

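The predicted tab box lands on the tab in all three views: wrist (261,298), scene and top. Now I move over it and descend.

>>> servo_tool:
  motion: [0, 0, 3.4, 0, 0.4, 0, 0, 3.4, 0, 0.4, 0, 0.1, 3.4, 0, 0.4, 2.5, 0, 0, 0, 0.4, 2.5, 0, 0, 0, 0.4]

```text
t: 7.45
position: [0.5452, 0.0409, 0.1104]
eef_rot: [-0.202, 1.562, 0.202]
wrist_force: [-0.0, 0.5, 0.1]
gripper_width: 0.037
```

Run:
```python
from h import *
plan([.5447,.04,.068],104.7)
w=snap('wrist','w4')
```

```text
t 7.45 pos [0.5452 0.0409 0.1104] F [-0.02  0.47  0.15] w 0.037 j [ 0.03 -0.11  1.86  0.    1.39 -1.8 ]
x [-0.001 -0.    -1.   ] y [-0.254  0.967  0.   ] z [ 0.967  0.254 -0.001] yang 104.74026399659475
tool shift cm now [ 4.24 -0.08 -0.07]
turn 0.04 shift after turn [ 4.24 -0.08 -0.07] yang 104.7000000106339
turn -179.96 shift after turn [4.24 0.08 0.07] yang -75.29999998936614
```

View pics/w4.png

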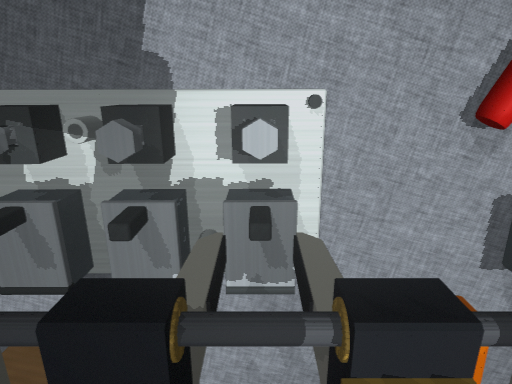

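The tab at (260,223) sits centred between the open fingers, and bolt 1's head at (260,139) is clear of them. I descend and close.

>>> servo_tool:
  motion: [1.5, 0, 0, 0, 0.4, 1.5, -0.05, -0.05, 0, 0.4, 1.0, 0, 0, 0, 0.4, 0.2, 0, 0, 0, 0.4, 0, 0, 0, 0, 0.4]

```text
t: 8.0
position: [0.5437, 0.0398, 0.0703]
eef_rot: [-0.201, 1.561, 0.201]
wrist_force: [0.4, -0.0, 1.1]
gripper_width: 0.0372
```

>>> servo_tool:
  motion: [0, 0, 0, 0, 0, 0, 0, 0, 0, 0, 0, 0, 0, 0, 0, 0, 0, 0, 0, 0, 0, 0, 0, 0, 0]

```text
t: 8.5
position: [0.5436, 0.0407, 0.0706]
eef_rot: [-0.2, 1.561, 0.203]
wrist_force: [-3.8, 8.2, 3.6]
gripper_width: 0.0142
```

Run:
```python
from h import *
plan([.5447,.04,.068],104.7)
o=arm.get_obs()['position']; c,s=np.cos(.2566),np.sin(.2566)
# grasp pt relative to hinge
h=np.array([.4934+.115*c,.0265+.115*s,.049]); g=o+[0,0,.011]
rx=np.dot((g-h)[:2],[c,s]); rz=g[2]-h[2]; r=np.hypot(rx,rz); a0=np.arctan2(rz,-rx); print(rx,rz,r,np.degrees(a0))
p=np.array([rx,rz])
for d in range(5,60,5):
    q=np.array([-r*np.cos(a0+np.radians(d)),r*np.sin(a0+np.radians(d))]); print(d,'x',round(-(q-p)[1]*100,2),'z',round((q-p)[0]*100,2)); p=q
```

```text
t 8.5 pos [0.5436 0.0407 0.0706] F [-3.81  8.24  3.57] w 0.0142 j [ 0.03 -0.08  1.9   0.    1.32 -1.8 ]
x [-0.     0.002 -1.   ] y [-0.254  0.967  0.002] z [0.967 0.254 0.   ] yang 104.72580946382652
tool shift cm now [ 0.26 -0.1   0.09]
turn 0.03 shift after turn [ 0.26 -0.1   0.09] yang 104.69999996376738
turn -179.97 shift after turn [ 0.26  0.1  -0.09] yang -75.30000003623265
-0.06286825682663419 0.032564257894035206 0.07080147320931161 27.383079404960313
5 x -0.54 z 0.31
10 x -0.51 z 0.35
15 x -0.47 z 0.4
20 x -0.44 z 0.44
25 x -0.4 z 0.47
30 x -0.36 z 0.51
35 x -0.31 z 0.53
40 x -0.26 z 0.56
45 x -0.21 z 0.58
50 x -0.16 z 0.6
55 x -0.11 z 0.61
```

Gripped: the opening is 14.2 mm, the tab's width. Now I lift along the arc.

>>> servo_tool:
  motion: [-0.27, 0.08, 0.15, 0, 0, -0.27, 0, 0.16, 0, 0, -0.26, 0, 0.17, 0, 0, -0.25, 0, 0.18, 0, 0, -0.24, 0, 0.2, 0, 0]

```text
t: 9.0
position: [0.5516, 0.0429, 0.0831]
eef_rot: [-0.201, 1.562, 0.202]
wrist_force: [-4.5, 4.0, -5.4]
gripper_width: 0.0139
```

>>> servo_tool:
  motion: [-0.23, 0, 0.2, 0, 0, -0.22, 0, 0.22, 0, 0, -0.22, 0, 0.22, 0, 0, -0.2, 0, 0.23, 0, 0, -0.2, 0, 0.24, 0, 0]

```text
t: 9.5
position: [0.5625, 0.0458, 0.0939]
eef_rot: [-0.201, 1.562, 0.202]
wrist_force: [-4.2, 3.8, -4.2]
gripper_width: 0.0138
```

Run:
```python
from h import *
plan([.5447,.04,.068],104.7)
w=snap('scene','s5')
a=w['img'][100:240,170:330,::-1]; cv2.imwrite('pics/cs5.png',cv2.resize(a,None,fx=4,fy=4,interpolation=cv2.INTER_CUBIC))
```

```text
t 9.5 pos [0.5625 0.0458 0.0939] F [-4.2   3.81 -4.19] w 0.0138 j [ 0.04 -0.06  1.84  0.    1.36 -1.79]
x [-0.001  0.    -1.   ] y [-0.254  0.967  0.   ] z [ 0.967  0.254 -0.   ] yang 104.71249085307717
tool shift cm now [ 2.59 -0.11 -1.87]
turn 0.01 shift after turn [ 2.59 -0.11 -1.87] yang 104.69999999965586
turn -179.99 shift after turn [2.59 0.11 1.87] yang -75.30000000034413
```

View pics/cs5.png

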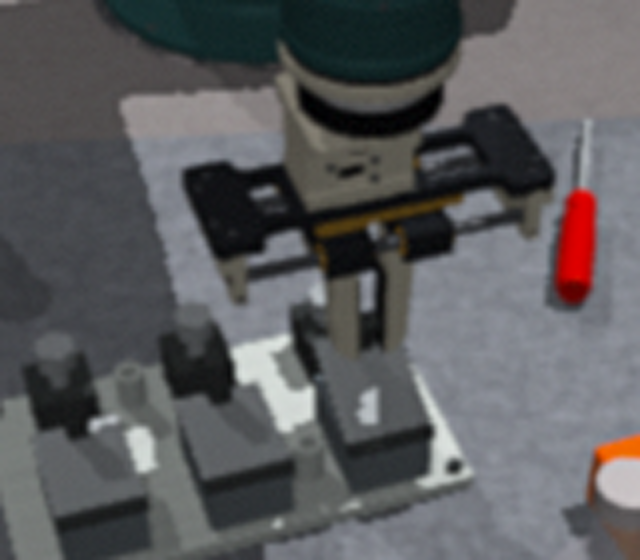

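The view shows cap 1 tilting with the gripper while the other caps stay shut. I go on to about 53°.

>>> servo_tool:
  motion: [-0.19, 0, 0.25, 0, 0, -0.18, 0, 0.25, 0, 0, -0.17, 0, 0.26, 0, 0, -0.16, 0, 0.26, 0, 0, -0.15, 0, 0.27, 0, 0]

```text
t: 10.05
position: [0.575, 0.0491, 0.1023]
eef_rot: [-0.201, 1.562, 0.202]
wrist_force: [-2.9, 4.1, -4.8]
gripper_width: 0.0138
```

>>> servo_tool:
  motion: [-0.14, 0, 0.27, 0, 0, -0.13, 0, 0.28, 0, 0, -0.12, 0, 0.28, 0, 0, -0.1, 0, 0.29, 0, 0, -0.09, 0, 0.3, 0, 0]

```text
t: 10.55
position: [0.5887, 0.0528, 0.108]
eef_rot: [-0.201, 1.562, 0.202]
wrist_force: [-3.3, 3.8, -4.8]
gripper_width: 0.0135
```

>>> servo_tool:
  motion: [-0.08, 0, 0.3, 0, 0, -0.07, 0, 0.3, 0, 0, 0, 0, 0, 0, 0, 0, 0, 0, 0, 0, 0, 0, 0, 0, 0]

```text
t: 11.05
position: [0.5945, 0.0543, 0.1094]
eef_rot: [-0.201, 1.562, 0.202]
wrist_force: [-4.0, 3.6, -5.9]
gripper_width: 0.0137
```

Run:
```python
from h import *
plan([.5447,.04,.068],104.7)
o=arm.get_obs()['position']; c,s=np.cos(.2566),np.sin(.2566)
h=np.array([.4934+.115*c,.0265+.115*s,.049]); g=o+[0,0,.011]
rx=np.dot((g-h)[:2],[c,s]); rz=g[2]-h[2]; print(np.hypot(rx,rz),'open deg',np.degrees(np.arctan2(rz,-rx))-27.38)
w=snap('scene','s6')
a=w['img'][90:240,170:400,::-1]; cv2.imwrite('pics/cs6.png',cv2.resize(a,None,fx=3.4,fy=3.4,interpolation=cv2.INTER_CUBIC))
snap('top','t6')
snap('wrist','w6')
```

```text
t 11.05 pos [0.5945 0.0543 0.1094] F [-4.03  3.6  -5.86] w 0.0137 j [ 0.05  0.    1.75  0.    1.39 -1.78]
x [-0.     0.001 -1.   ] y [-0.254  0.967  0.001] z [ 0.967  0.254 -0.   ] yang 104.71541677252321
tool shift cm now [ 4.14 -0.12 -5.18]
turn 0.02 shift after turn [ 4.14 -0.12 -5.18] yang 104.69999999720412
turn -179.98 shift after turn [4.14 0.12 5.18] yang -75.30000000279588
0.07209395391445823 open deg 54.501049032628345
```

View pics/cs6.png

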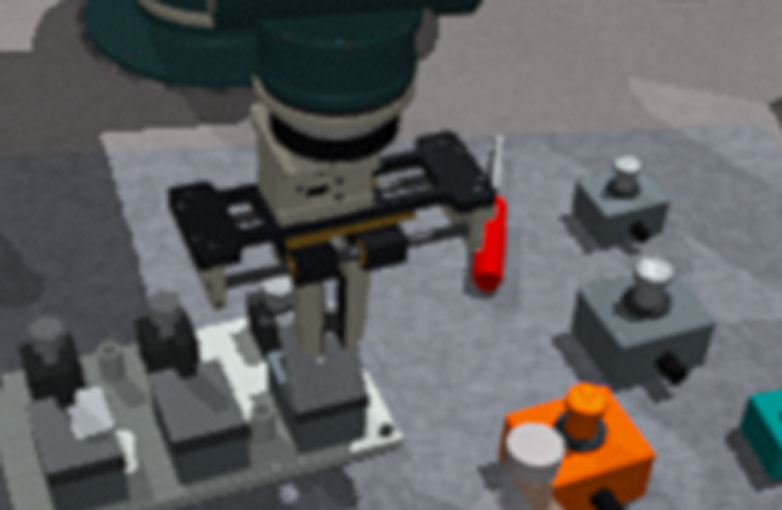

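View pics/t6.png

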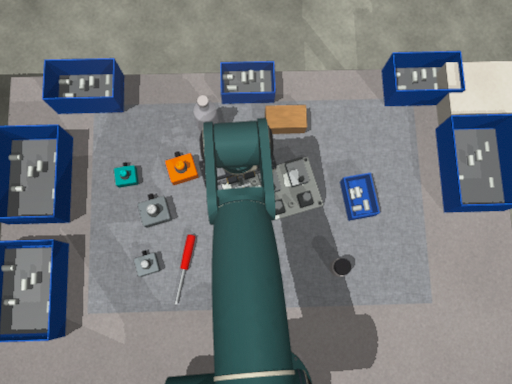

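View pics/w6.png

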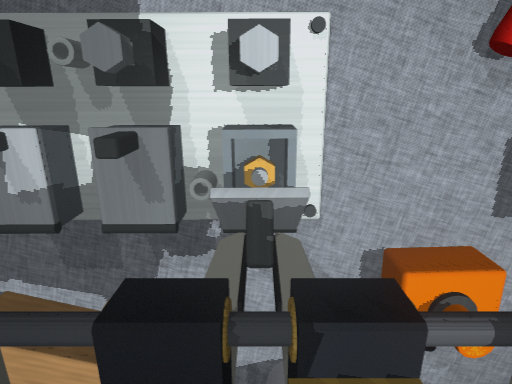

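The wrist view shows cap 1 tilted open with the brass nut at (259,173), its tab held between the pads and the other caps shut. The scene view shows the plunger back up. One last check is bolt 1's height from two wrist views.

Run:
```python
from h import *
print(tri([(load('w4'),260.5,139),(load('w6'),259.5,48)]))
print('b2',tri([(load('w4'),119,142),(load('w6'),107,48)]))
o=arm.get_obs();print(o['t'],o['gripper_width'],np.abs(o['joint_velocities']).max())
```

```text
(array([0.49221988, 0.02657713, 0.06545286]), [np.float64(5.51271756516684e-05), np.float64(5.512717565166555e-05)])
b2 (array([ 0.51401756, -0.05362313,  0.07259933]), [np.float64(0.0003924833361718164), np.float64(0.0003924833361717921)])
11.2 0.013552647541731258 0.0016464865007308586
```

Bolt 1's top is at 65.5 mm, so it has sunk about 8 mm. Bolt 2's is at 72.6 mm, so it's still up. I hand in.

```bash
python3 -c "
from rig import arm
print(arm.sign_off())"
```

```text
the job is handed in; nothing more can be done
None
```

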